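# Set the toy camera's outer lens ring and take a snap

### The job

The pink toy camera lies on its back in the pull-out tray. Turn the outer black lens ring clockwise by its yellow lug or its rim until the lug is pressed firmly home on the sprung red stop block, right to the hard end of its small travel but without forcing it, and leave the blue dial in the middle of the ring as it is set. Then push the red shutter button all the way down, let it come back up, and move clear, leaving the ring home and the bell, car and jar where they stand.

Things in the scene. Friction and masses are not known exactly. Their poses are not given: they have to be found in the camera images.
- camera: Pink plastic toy camera, 116 (x) by 170 (y) by 45 mm high, fixed in the tray on its back with the lens up. Origin at the centre of its underside, on the tray floor 8 mm above the work surface; z up. The lens axis stands at x 0, y +25 mm; the flat front face is 45 mm above the origin.
- ring: Outer lens ring: black ribbed disc, radius 30 mm, top 17 mm above the camera's front face, with one yellow lug on its rim. Origin on the upright lens axis at the height of the front face. Turns clockwise (seen from above) to the stop, which it meets 0.75 to 1.55 rad from its start. Stiff (about 0.12 N m, some 3 N at the lug); stays where it is left.
- lug_top (a point): Centre of the lug's top face, 38 mm from the lens axis. The lug is an upright paddle, 28 to 48 mm from the axis, 10 mm thick along its path, standing from 3 to 33 mm above the front face.
- pip (a joint): How far the red stop block is pushed back, rad about the lens axis: 0 free, 0.08 (3.4 mm) at its hard end (up to 0.12 under load). It is 12 mm thick, 12 mm high, 34 to 50 mm from the axis; fingertips higher than that pass over it. Its place round the lens is not measured and differs each time. Its spring is weak (1.2 N). Firmly home: over 4 N on the block at its hard end, some 7 N at the lug in all; over 22 N on it is forcing.
- dial_pointer (a point): End of the white pointer on the inner blue dial, 12 mm from the lens axis, 36 mm above the front face. The dial is a round knob, radius 14 mm, on the same axis, rising through the ring to 38 mm above the front face. It turns on its own at a touch and must not be turned.
- shutter (a joint): Shutter button travel in m: 0 up, 0.006 fully down. Sprung: fully down takes about 5 N, and it rises by itself.
- shutter_top (a point): Centre of the top of the red shutter button (radius 12 mm, in a white housing) on the camera's front face, at x -25, y -58 mm from the camera's origin; it is pressed straight down.
- bell: White ceramic rabbit bell, 60 mm across and 93 mm high, loose. Origin at the centre of its underside.
- car: Wooden push car with a green cabin, 100 by 52 mm, 55 mm high, loose. Origin at the centre of its underside, x along its length.
- jar: Clear jar of coloured beads with a closed latched lid, 71 mm across (latch and hinge reach 40 mm from its axis), 81 mm high, loose. Origin at the centre of its underside.

How it is judged:
By the outcome, as a careful person would: the job done as asked, in the order asked, and still so for the second after the job is handed in, with the robot touching nothing.
It also fails if it takes over 67 s, if anything falls off the work surface, if the arm or the gripper's body presses on something with over 40 N, if the wrist force passes 120 N, or if a joint passes its speed limit or range.

### The arm

A 6-joint arm with a two-finger parallel gripper is mounted at the origin on the work surface. World frame = base frame: x ahead of the robot, y to its left, z up, the work surface at z = 0. Lengths are in m, angles in rad, forces in N, time in s.
With the tool pointing down it reaches from about 0.25 to 0.775 m from the base axis. Payload 4 kg.
Tool frame: the origin (TCP) lies midway between the tips of the shut fingers; the grasp point (between the pads) lies 19 mm behind it; z points along the fingers, y is the direction in which the jaws open and shut (so a half turn about z gives the same grasp; the last joint's range is limited). The gripper opens to 94 mm and grips with 3 to 60 N. Pads are 16 mm wide; open, the fingers measure 119 mm over their backs; the gripper's body (75 mm by 177 mm) begins 78 mm behind the grasp point.
Start: joints at [-0.103, 0.087, 1.371, -0, 1.684, -0.103], TCP at [0.55, -0, 0.206] pointing down, gripper open.
Joint ranges: [-3.1, 3.1], [-0.76, 2.03], [0.27, 2.55], [-1.08, 4.22], [0.17, 2.65], [-2.57, 2.57]. Speed limits (rad/s): [2.79, 2.79, 3.14, 3.14, 3.14, 3.14].

### API

Orientations are given as [roll, pitch, yaw] about the fixed x, y, z axes, in that order (R = Rz(yaw) Ry(pitch) Rx(roll)).
In Python, from bench import ctrl, eyes gives the robot as it stands.
- The arm moves only by the shell command python3 -m pendant 'ROWS' [FORCE]. ROWS is a JSON object of lists of equal length, an entry for each row: "claw": the finger opening in cm, from 0 to 9.4; "xyz": the shift along the world's x, y, z in cm, a list of three; "turn": the turn, a rotation vector about the world's x, y, z in rad, a list of three. In form: {"claw": [claw, ...], "xyz": [[tx, ty, tz], ...], "turn": [[ax, ay, az], ...]}. A call has 1 to 20 rows; each row shifts and turns the commanded pose from where the row before left it; what a row does not reach is not made up. A row lasts 1/12 s, in which the tool goes at most 41.7 mm and 7.16 degrees, less where a joint would pass 70% of its speed; a pose out of reach is approached as far as the arm can. A call with a gripper value outside its range is refused whole. The fingers move at their own pace and stop on an object; FORCE is the grip in N (left out, the last holds). Time passes only in rows, so rows that do not move let the fingers close. It gives the time, the measured TCP pose, the force and the opening at its end, in the units of the state.
- ctrl.sense(): the state, without advancing time (a new reading comes with each control period).
- eyes.get_image(name): name is "scene" or "side" or "wrist"; returns a dict with "img" (480x640x3 uint8, red, green, blue), "range_z" (480x640 float32, m along the optical axis (not along the pixel's ray), 0 where there is no reading), "fx", "fy", "cx", "cy" (pixels), "world_from_camera" (4x4, takes a point from camera to world coordinates); the wrist camera has in their place "T_tool_cam" (4x4, takes a point from camera to tool coordinates, whose origin is the TCP and whose axes are the flange's). Camera axes: x right, y up, looking along -z (the intrinsics and any distortion apply to the point x, -y, -z); pixel columns grow to the right and rows downward; lengths in m; the calibration is good to about 2 mm. A picture is of the moment at which its call begins: read the wrist's pose just before it.
- ctrl.sign_off(): hands the job in, once; it reports no verdict.
The state is a dict: "time": time; "joint_pos": joint angles; "qd": joint speeds; "joint_efforts": joint torques, N m; "eef_pos": TCP position; "tool_rot": TCP orientation; "force": force on the tool from outside, world axes, zero at the start; "moment": the same for the moment, N m; "gripper_width": opening from 0.0 (shut) to 1.0 (fully open).
Only numpy, scipy, OpenCV 4.12 (cv2) and the standard library are available. Lean on these libraries where they do the work, as an engineer would, in place of code of your own. Each camera call takes 0.05 s, during which the arm holds its last target. There are 200 camera calls.

## Working session

There is one attempt and no reset: what is moved stays moved. The work goes in short steps, Python scripts to look and compute and a shell command to move; the robot and the scene stay as the last step left them, time stands still between calls to the robot, and variables do not carry over. Pictures are saved under pics/ and viewed, about 8 in all and at most 12, crops included, and the job is handed in when it is done.

```bash
mkdir -p pics; cat > h.py <<'E'
import numpy as np,cv2
from bench import ctrl,eyes
def snap(n,f):
    d=eyes.get_image(n); cv2.imwrite(f'pics/{f}.png',d['img'][:,:,::-1]); np.savez(f'pics/{f}.npz',**{k:v for k,v in d.items()}); return d
def P(d,u,v,z=None):
    # world point from pixel; z: depth override
    D=d['range_z']; 
    if z is None:
        w=D[int(v)-1:int(v)+2,int(u)-1:int(u)+2]; z=np.median(w[w>0]) if (w>0).any() else 0
    p=np.array([(u-d['cx'])/d['fx']*z,-(v-d['cy'])/d['fy']*z,-z,1]); return (d['world_from_camera']@p)[:3]
E
python3 - <<'E'
from h import *
s=ctrl.sense();print(s)
for n in('scene','side'):
    d=snap(n,n+'0');print({k:v for k,v in d.items() if k not in('img','range_z')})
a=cv2.imread('pics/scene0.png');b=cv2.imread('pics/side0.png')
E
```

```text
{'time': 0.0, 'joint_pos': array([-1.03074491e-01,  8.79010270e-02,  1.37221846e+00,  4.26580913e-08,
        1.68359487e+00, -1.03118995e-01]), 'qd': array([ 0.00047541,  0.00020761,  0.00124065, -0.0004288 ,  0.0003345 ,
       -0.00136596]), 'joint_efforts': array([ 1.28542815e-03, -3.40182602e+01, -3.02423716e+01,  7.18220207e-02,
        3.29729996e-02, -1.13141955e-04]), 'eef_pos': array([5.49460201e-01, 6.52631417e-05, 2.04351836e-01]), 'tool_rot': array([-3.13948223e+00, -2.18442055e-04,  1.57084060e+00]), 'force': array([-0.03626616,  0.48641123, -0.16849918]), 'moment': array([-0.00166722,  0.0216414 ,  0.02196829]), 'gripper_width': 1.0007308859485537}
{'fx': 524.8044951948883, 'fy': 524.8044951948883, 'cx': 310.61694645428435, 'cy': 229.6855375968451, 'world_from_camera': array([[ 0.44062187, -0.53908004,  0.71780573,  1.21819902],
       [ 0.89735757,  0.24265157, -0.36860496, -0.26858197],
       [ 0.02453089,  0.80654381,  0.59066515,  0.57539591],
       [ 0.        ,  0.        ,  0.        ,  1.        ]])}
{'fx': 467.0100948785946, 'fy': 467.0100948785946, 'cx': 321.4415728823506, 'cy': 239.79434760872113, 'world_from_camera': array([[-0.97497821,  0.1442327 , -0.16915795,  0.4965483 ],
       [-0.222186  , -0.60784501,  0.76233708,  0.58285728],
       [ 0.00713212,  0.78084657,  0.62468213,  0.50397514],
       [ 0.        ,  0.        ,  0.        ,  1.        ]])}
```

View pics/scene0.png

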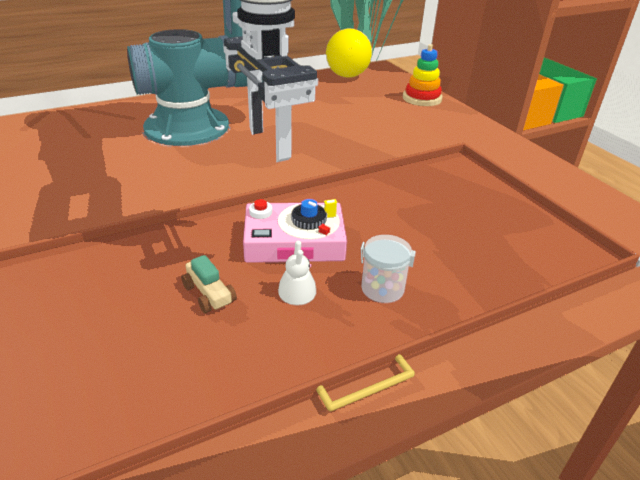

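View pics/side0.png

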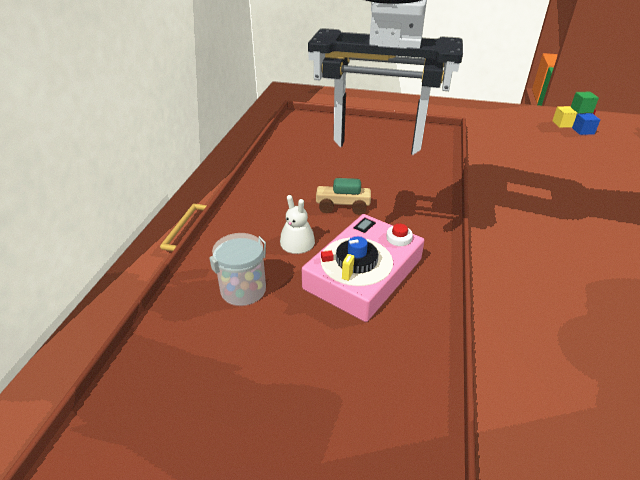

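The scene view shows the shutter at about (261,205), the dial at (309,208), the lug at (330,209) and the stop block at (324,230). The side view shows the lug at (348,266), the block at (327,256) and the shutter at (400,231). The bell, car and jar stand beyond the camera. Next I measure these points.

```bash
python3 - <<'E'
from h import *
ims=[]
for f,(x,y) in(('scene0',(225,180)),('side0',(295,200))):
    d=np.load(f'pics/{f}.npz'); I=d['img'].astype(int); H=cv2.cvtColor(d['img'],cv2.COLOR_RGB2HSV).astype(int)
    D=d['range_z'];v,u=np.mgrid[:480,:640]
    C=np.stack([(u-d['cx'])/d['fx']*D,-(v-d['cy'])/d['fy']*D,-D,np.ones_like(D)],-1)@d['world_from_camera'].T
    reg=(D>0)&(C[...,0]>.35)&(C[...,0]<.85)&(abs(C[...,1])<.35)&(C[...,2]>.02)&(C[...,2]<.15)
    h,s,vv=H[...,0],H[...,1],H[...,2]
    for n,m in dict(yellow=(h>22)&(h<34)&(s>200)&(vv>120),blue=(h>105)&(h<125)&(s>150),red=((h<4)|(h>176))&(s>225)&(vv>100),black=(vv<50),pink=(h>155)&(h<175)&(s>60),white=(s<40)&(vv>170)).items():
        k,L,st,_=cv2.connectedComponentsWithStats((m&reg).astype(np.uint8))
        for i in range(1,k):
            if st[i,4]<12: continue
            p=C[L==i][:,:3]; zt=np.percentile(p[:,2],95); t=p[p[:,2]>zt-.004]
            print(f,n,st[i],'ztop %.4f'%zt,'topmean',t.mean(0).round(4),'min',p.min(0).round(3),'max',p.max(0).round(3))
    ims.append(cv2.resize(d['img'][y:y+100,x:x+130],(780,600),interpolation=cv2.INTER_CUBIC)[:,:,::-1])
cv2.imwrite('pics/c.png',cv2.resize(np.vstack([ims[0][:, :],ims[1]]),(640,600*1)) if 0 else np.hstack([cv2.resize(i,(400,308)) for i in ims]))
E
```

```text
scene0 yellow [324 199  13  18 141] ztop 0.0871 topmean [0.5683 0.101  0.0861] min [0.56  0.091 0.058] max [0.574 0.114 0.09 ]
scene0 blue [301 201  17  16 172] ztop 0.0904 topmean [0.565  0.0593 0.089 ] min [0.547 0.051 0.07 ] max [0.574 0.087 0.092]
scene0 black [294 208   8   9  36] ztop 0.0730 topmean [0.5504 0.048  0.0715] min [0.54  0.043 0.07 ] max [0.565 0.055 0.074]
scene0 black [319 208   5   4  13] ztop 0.0729 topmean [0.56   0.0878 0.0716] min [0.554 0.084 0.07 ] max [0.567 0.091 0.073]
scene0 pink [243 203  52  56 912] ztop 0.0540 topmean [ 0.5471 -0.0261  0.0528] min [ 0.462 -0.057  0.02 ] max [0.659 0.019 0.086]
scene0 pink [270 203  23   2  24] ztop 0.0556 topmean [0.4899 0.0432 0.0543] min [0.482 0.026 0.051] max [0.498 0.063 0.057]
scene0 pink [258 210  20  12  83] ztop 0.0558 topmean [0.5231 0.0089 0.0544] min [ 0.505 -0.012  0.052] max [0.533 0.023 0.056]
scene0 pink [340 218   5  14  35] ztop 0.0553 topmean [0.5917 0.1127 0.0537] min [0.573 0.102 0.05 ] max [0.611 0.124 0.056]
scene0 pink [250 228  23  11 117] ztop 0.0578 topmean [ 0.561  -0.0239  0.0556] min [ 0
[... 2170 characters left out ...]
25  0.0957] min [ 0.642 -0.014  0.02 ] max [0.694 0.024 0.101]
side0 white [387 226  26  20 273] ztop 0.0657 topmean [0.5025 0.0085 0.0643] min [ 0.483 -0.024  0.051] max [0.522 0.022 0.067]
side0 white [ 210  234   55   59 1497] ztop 0.0898 topmean [0.7178 0.1247 0.0887] min [0.684 0.086 0.02 ] max [0.753 0.157 0.091]
side0 white [ 321  237   72   49 1227] ztop 0.0552 topmean [0.5521 0.0803 0.054 ] min [0.506 0.014 0.051] max [0.611 0.121 0.071]
side0 white [349 240  10   4  23] ztop 0.0911 topmean [0.5641 0.0702 0.09  ] min [0.558 0.067 0.088] max [0.57  0.073 0.091]
side0 white [346 256   5   6  13] ztop 0.0877 topmean [0.5652 0.1045 0.0869] min [0.563 0.1   0.086] max [0.567 0.11  0.088]
```

View pics/c.png

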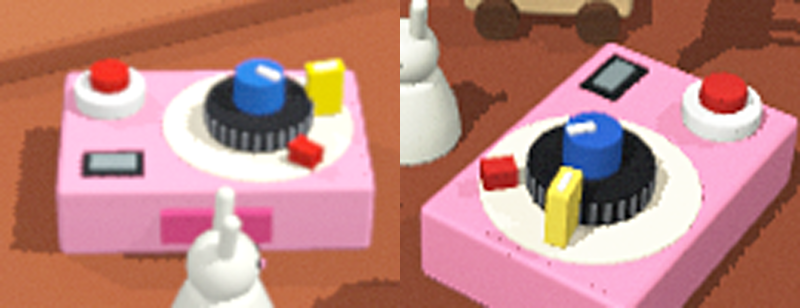

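The lens axis is near (0.5585, 0.068), the lug top near (0.567, 0.103) and the front face at z of about 0.053. The block sits clockwise from the lug. A wrist view should tighten these numbers.

```bash
python3 - <<'E'
from h import *
from scipy.spatial.transform import Rotation as R
a=np.load('pics/scene0.npz');b=np.load('pics/side0.npz')
print('block',P(a,324,229),P(b,327,255),'shut',P(a,261,203),P(b,400,230))
s=ctrl.sense(); d=snap('wrist','w0')
T=np.eye(4);T[:3,:3]=R.from_euler('xyz',s['tool_rot']).as_matrix();T[:3,3]=s['eef_pos']
d['world_from_camera']=T@d['T_tool_cam'];np.savez('pics/w0.npz',**d)
print(d['world_from_camera'],d['fx'],[k for k in d])
E
```

```text
block [0.60735414 0.06980527 0.06671145] [0.59995263 0.07875417 0.06425162] shut [ 0.50689671 -0.00091636  0.07643552] [0.50232895 0.00844167 0.07474647]
[[ 9.99997859e-01 -1.30650674e-04  2.06494021e-03  5.49474442e-01]
 [-3.59793176e-04  9.71819355e-01  2.35726563e-01  6.79615881e-02]
 [-2.03754670e-03 -2.35726802e-01  9.71817227e-01  3.82287667e-01]
 [ 0.00000000e+00  0.00000000e+00  0.00000000e+00  1.00000000e+00]] 429.9595531454491 ['img', 'range_z', 'fx', 'fy', 'cx', 'cy', 'T_tool_cam', 'world_from_camera']
```

View pics/w0.png

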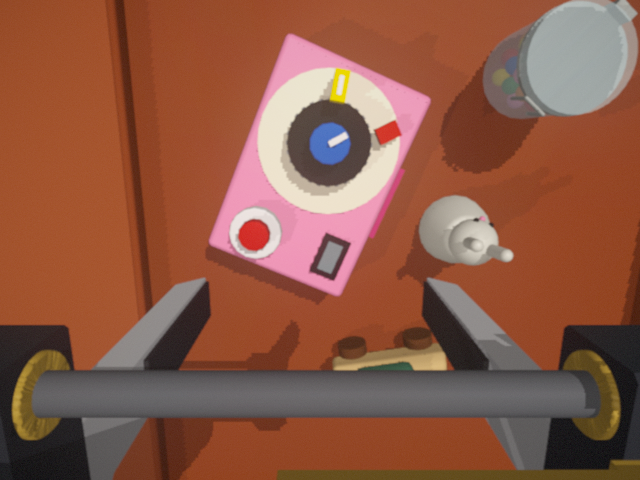

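The wrist view shows everything: dial (330,143), ring (329,142), lug top (341,86), block (388,132), shutter (255,235).

```bash
python3 - <<'E'
from h import *
d=np.load('pics/w0.npz');W=d['world_from_camera']
def Z(u,v,z):
    r=W[:3,:3]@np.array([(u-d['cx'])/d['fx'],-(v-d['cy'])/d['fy'],-1]); return (W[:3,3]+r*(z-W[2,3])/r[2])[:2].round(4)
c=Z(329,142,.070)
for n,u,v,z in [('dial',330,143,.091),('ring',329,142,.07),('disc',329,140,.053),('lug',341,86,.086),('block',388,132,.065),('shutter',255,235,.074),('pointer',346,136,.089),('bell',456,230,.02),('cornerA',290,36,.053),('cB',430,100,.053),('cC',338,294,.053),('cD',211,244,.053)]:
    p=Z(u,v,z);q=p-c;print(n,p,'r %.4f ang %.1f'%(np.hypot(*q),np.degrees(np.arctan2(q[1],q[0]))),'depth',P(d,u,v).round(4))
E
```

```text
dial [0.5582 0.066 ] r 0.0006 ang -80.5 depth [0.5582 0.066  0.0897]
ring [0.5581 0.0666] r 0.0000 ang 0.0 depth [0.5576 0.0667 0.0896]
disc [0.5586 0.068 ] r 0.0015 ang 70.3 depth [0.5576 0.068  0.0881]
lug [0.5652 0.1021] r 0.0362 ang 78.7 depth [0.5653 0.1022 0.0852]
block [0.6003 0.0735] r 0.0428 ang 9.3 depth [0.6005 0.0735 0.0636]
shutter [5.041e-01 2.000e-04] r 0.0856 ang -129.1 depth [5.042e-01 2.000e-04 7.410e-02]
pointer [0.5688 0.0705] r 0.0114 ang 20.0 depth [0.5688 0.0705 0.0895]
bell [ 0.6692 -0.0072] r 0.1334 ang -33.6 depth [0.6545 0.002  0.0644]
cornerA [0.5306 0.1393] r 0.0777 ang 110.7 depth [0.5305 0.1397 0.0511]
cB [0.632  0.0963] r 0.0796 ang 21.9 depth [0.6434 0.1002 0.0072]
cC [ 0.5667 -0.0534] r 0.1203 ang -85.9 depth [ 0.5668 -0.0542  0.0507]
cD [ 0.4661 -0.0117] r 0.1208 ang -139.6 depth [ 0.4656 -0.0122  0.0509]
```

```bash
python3 -m pendant '{"claw":[0,0,0,0,0,0,0,0,0,0,0,0,0,0],"xyz":[[-0.02,0.9,-0.7],[-0.02,0.9,-0.7],[-0.02,0.9,-0.7],[-0.02,0.9,-0.7],[-0.02,0.9,-0.7],[-0.02,0.9,-0.7],[-0.02,0.9,-0.7],[-0.02,0.9,-0.7],[-0.02,0.9,-0.7],[-0.02,0.9,-0.7],[-0.02,0.9,-0.7],[-0.02,0.9,-0.7],[0,0,0],[0,0,0]],"turn":[[0,0,0.115],[0,0,0.115],[0,0,0.115],[0,0,0.115],[0,0,0.115],[0,0,0.115],[0,0,0.115],[0,0,0.115],[0,0,0.115],[0,0,0.115],[0,0,0.115],[0,0,0.115],[0,0,0],[0,0,0]]}' 30
python3 - <<'E'
from h import *
print(ctrl.sense());snap('side','s1')
d=np.load('pics/s1.npz');cv2.imwrite('pics/s1c.png',cv2.resize(d['img'][120:320,220:460],(720,600))[:,:,::-1])
E
```

```text
time: 1.32
eef_pos: [0.547, 0.1081, 0.1207]
tool_rot: [-3.141, -0.002, 2.949]
force: [-0.1, -0.4, 0.6]
gripper_width: 0.046
{'time': 1.3167, 'joint_pos': array([ 9.35117231e-02,  1.37065317e-01,  1.48467213e+00, -2.21437511e-04,
        1.52165922e+00, -1.28443429e+00]), 'qd': array([-0.01323346, -0.01103115, -0.01782491, -0.00413562,  0.00033781,
        0.00166595]), 'joint_efforts': array([  0.3956631 , -34.81128216, -28.97441626,   0.06363771,
         0.08071253,  -0.09363429]), 'eef_pos': array([0.54703986, 0.10807475, 0.12073579]), 'tool_rot': array([-3.14087094e+00, -1.66807999e-03,  2.94875281e+00]), 'force': array([-0.07529815, -0.39125679,  0.60454128]), 'moment': array([ 0.10607027, -0.05314394, -0.02470692]), 'gripper_width': 0.0460042573800822}
```

View pics/s1c.png

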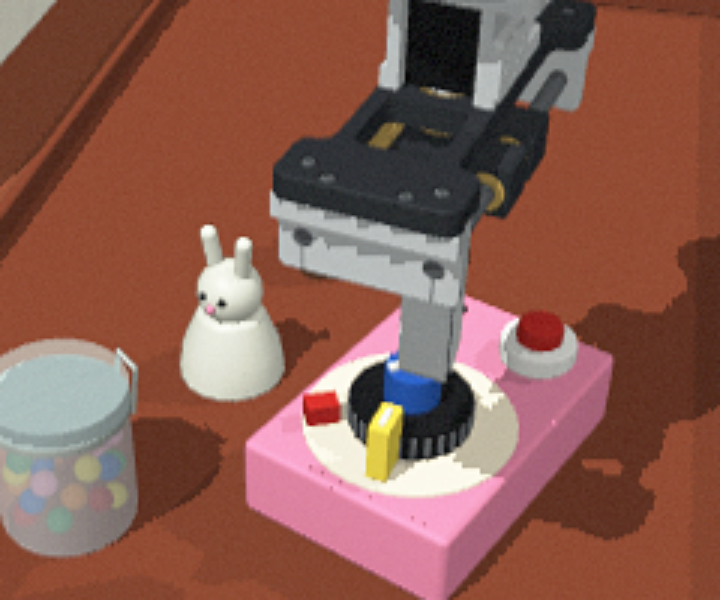

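The fingers show at (430,360), projected over the dial because of their height, and the geometry agrees that they are behind the lug. I go down beside the lug.

```bash
python3 -m pendant '{"claw":[0,0,0,0,0],"xyz":[[0,0,-1.5],[0,0,-1.5],[0,0,-1],[0,0,-0.6],[0,0,0]],"turn":[[0,0,0],[0,0,0],[0,0,0],[0,0,0],[0,0,0]]}'
python3 - <<'E'
from h import *
s=ctrl.sense();print(s['eef_pos'],s['force'])
d=snap('side','s2')
cv2.imwrite('pics/s2c.png',cv2.resize(d['img'][180:300,300:460],(800,600))[:,:,::-1])
E
```

```text
time: 1.78
eef_pos: [0.5467, 0.1075, 0.074]
tool_rot: [-3.141, -0.003, 2.949]
force: [-1.3, 0.8, -0.4]
gripper_width: 0.004
[0.54671425 0.10748583 0.07404941] [-1.26174029  0.75565806 -0.35765416]
```

View pics/s2c.png

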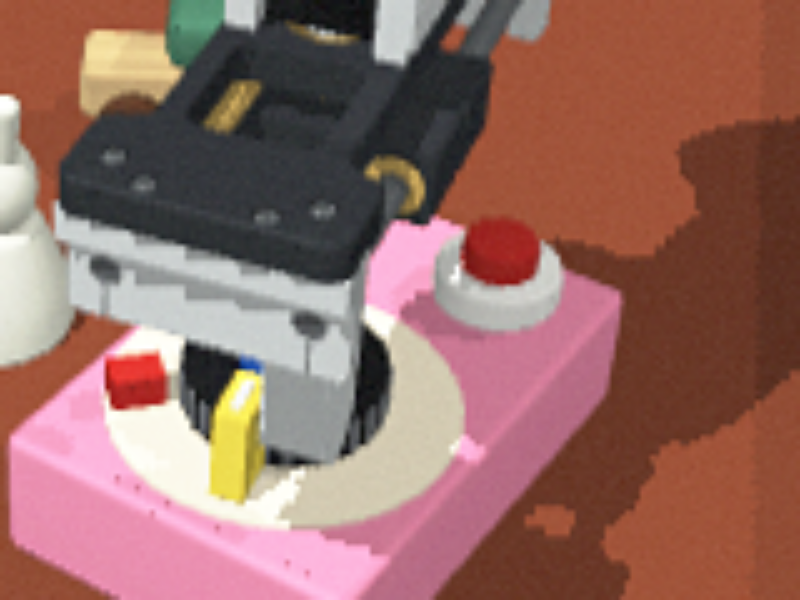

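The finger is beside the lug, on its counter-clockwise side, with almost no gap. I approach along the tangent until it touches.

```bash
python3 -m pendant '{"claw":[0,0,0,0],"xyz":[[0.1,-0.02,0],[0.1,-0.02,0],[0.1,-0.02,0],[0,0,0]],"turn":[[0,0,0],[0,0,0],[0,0,0],[0,0,0]]}'
python3 -m pendant '{"claw":[0,0,0],"xyz":[[0.1,-0.02,0],[0.1,-0.02,0],[0,0,0]],"turn":[[0,0,0],[0,0,0],[0,0,0]]}'
```

```text
time: 2.17
eef_pos: [0.551, 0.1075, 0.0763]
tool_rot: [3.141, 0.001, 2.951]
force: [-1.2, -0.6, -0.3]
gripper_width: 0.006
time: 2.42
eef_pos: [0.5521, 0.1074, 0.0756]
tool_rot: [3.141, -0.001, 2.951]
force: [-2.8, -0.2, 1.7]
gripper_width: 0.003
```

```bash
python3 - <<'E'
import numpy as np
r=4.1;a0=98.5;st=2.5
a=np.radians(a0-st*np.arange(0,27));p=r*np.c_[np.cos(a),np.sin(a)]
print(np.diff(p,axis=0).round(3).tolist())
E
```

```text
[[0.177, 0.023], [0.178, 0.015], [0.179, 0.007], [0.179, -0.001], [0.179, -0.009], [0.178, -0.016], [0.177, -0.024], [0.176, -0.032], [0.174, -0.039], [0.173, -0.047], [0.17, -0.055], [0.168, -0.062], [0.165, -0.069], [0.162, -0.076], [0.158, -0.083], [0.155, -0.09], [0.15, -0.097], [0.146, -0.103], [0.141, -0.11], [0.137, -0.116], [0.131, -0.121], [0.126, -0.127], [0.12, -0.132], [0.114, -0.138], [0.108, -0.142], [0.102, -0.147]]
```

```bash
python3 -m pendant '{"claw":[0,0,0,0,0,0,0,0,0,0,0],"xyz":[[0.18,0.02,0],[0.18,0.01,0],[0.18,0.01,0],[0.18,0,0],[0.18,-0.01,0],[0.18,-0.02,0],[0.18,-0.02,0],[0.18,-0.03,0],[0.17,-0.04,0],[0.17,-0.05,0],[0,0,0]],"turn":[[0,0,-0.044],[0,0,-0.044],[0,0,-0.044],[0,0,-0.044],[0,0,-0.044],[0,0,-0.044],[0,0,-0.044],[0,0,-0.044],[0,0,-0.044],[0,0,-0.044],[0,0,0]]}'
python3 - <<'E'
from h import *
s=ctrl.sense();print(s['eef_pos'],s['force'],s['moment'])
q=s['eef_pos'][:2]-[.5583,.0665];print(np.hypot(*q),np.degrees(np.arctan2(q[1],q[0])))
d=snap('side','s3')
cv2.imwrite('pics/s3c.png',cv2.resize(d['img'][180:300,300:460],(640,480))[:,:,::-1])
E
```

```text
time: 3.33
eef_pos: [0.5704, 0.1061, 0.0755]
tool_rot: [3.141, -0.001, 2.51]
force: [-2.2, 1.7, 2.3]
gripper_width: 0.007
[0.57035416 0.10610857 0.07551941] [-2.20969001  1.71472963  2.34468571] [ 0.34879591  0.39372854 -0.0173073 ]
0.04140219632212351 73.07331613169119
```

View pics/s3c.png

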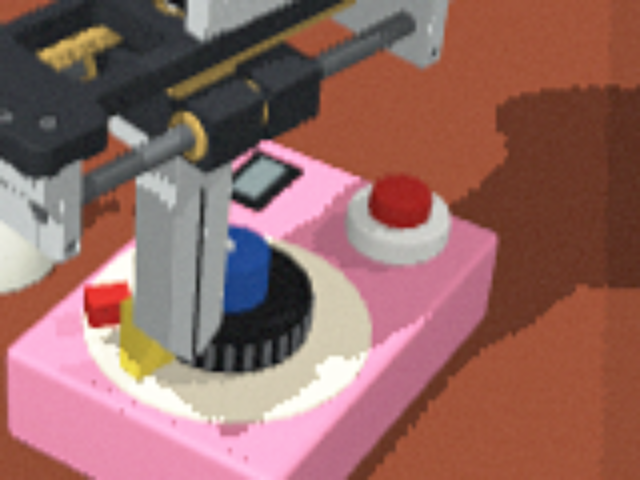

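The lug is moving with the finger at (150,340), the block is at (105,303), and the dial is untouched. I carry on for another 22° or so.

```bash
python3 -m pendant '{"claw":[0,0,0,0,0,0,0,0,0,0],"xyz":[[0.17,-0.055,0],[0.168,-0.062,0],[0.165,-0.069,0],[0.162,-0.076,0],[0.158,-0.083,0],[0.155,-0.09,0],[0.15,-0.097,0],[0.146,-0.103,0],[0.141,-0.11,0],[0,0,0]],"turn":[[0,0,-0.044],[0,0,-0.044],[0,0,-0.044],[0,0,-0.044],[0,0,-0.044],[0,0,-0.044],[0,0,-0.044],[0,0,-0.044],[0,0,-0.044],[0,0,0]]}'
cat > q.py <<'E'
from h import *
F=[];X=[]
s=ctrl.sense();f=s['force'];q=s['eef_pos'][:2]-[.5583,.0665];a=np.arctan2(q[1],q[0])
th=s['tool_rot'][2]-np.pi/2  # lug radial angle if finger face flat = yaw-90deg
t=np.array([np.sin(th),-np.cos(th)])
print('r %.4f ang %.1f lugdir %.1f'%(np.hypot(*q),np.degrees(a),np.degrees(th)),'Ftan %.2f Frad %.2f'%(-f[:2]@t,-f[:2]@[np.cos(th),np.sin(th)]),'Mz',s['moment'],f,s['time'],'t-dist',q@t)
E
python3 q.py
```

```text
time: 4.22
eef_pos: [0.5848, 0.0985, 0.0755]
tool_rot: [3.141, -0.0, 2.115]
force: [-2.3, 1.5, 1.8]
gripper_width: 0.006
r 0.0416 ang 50.4 lugdir 31.2 Ftan 2.49 Frad 1.15 Mz [0.45547181 0.19314059 0.02822075] [-2.27881522  1.53421353  1.82864747] 4.2167 t-dist -0.01366414856589739
```

```bash
python3 -m pendant '{"claw":[0,0,0,0,0,0],"xyz":[[0.055,-0.046,0],[0.055,-0.047,0],[0.054,-0.048,0],[0.053,-0.049,0],[0.052,-0.05,0],[0,0,0]],"turn":[[0,0,-0.0175],[0,0,-0.0175],[0,0,-0.0175],[0,0,-0.0175],[0,0,-0.0175],[0,0,0]]}';python3 q.py
python3 -m pendant '{"claw":[0,0,0,0],"xyz":[[0.051,-0.051,0],[0.05,-0.052,0],[0,0,0],[0,0,0]],"turn":[[0,0,-0.0175],[0,0,-0.0175],[0,0,0],[0,0,0]]}';python3 q.py
```

```text
time: 4.72
eef_pos: [0.5876, 0.096, 0.0755]
tool_rot: [3.141, -0.0, 2.026]
force: [0.6, 3.0, -0.3]
gripper_width: 0.002
r 0.0416 ang 45.2 lugdir 26.1 Ftan 2.40 Frad -1.83 Mz [0.66046004 0.06684501 0.04136683] [ 0.58520036  2.96286671 -0.30348271] 4.7167 t-dist -0.013624428305138657
time: 5.05
eef_pos: [0.5886, 0.095, 0.0756]
tool_rot: [3.141, -0.0, 1.992]
force: [-0.5, 4.1, -0.5]
gripper_width: 0.004
r 0.0416 ang 43.3 lugdir 24.2 Ftan 3.95 Frad -1.27 Mz [ 0.80495904 -0.11261393  0.03898112] [-0.45186702  4.12115825 -0.54237882] 5.05 t-dist -0.01364050504585198
```

```bash
python3 -m pendant '{"claw":[0,0,0],"xyz":[[0.049,-0.053,0],[0,0,0],[0,0,0]],"turn":[[0,0,-0.0175],[0,0,0],[0,0,0]]}';python3 q.py
python3 -m pendant '{"claw":[0,0,0],"xyz":[[0.048,-0.053,0],[0,0,0],[0,0,0]],"turn":[[0,0,-0.0175],[0,0,0],[0,0,0]]}';python3 q.py
```

```text
time: 5.3
eef_pos: [0.589, 0.0945, 0.0756]
tool_rot: [3.141, -0.0, 1.975]
force: [0.4, 3.9, 0.1]
gripper_width: 0.005
r 0.0416 ang 42.3 lugdir 23.1 Ftan 3.41 Frad -1.89 Mz [ 0.92277458 -0.17388699  0.02309134] [0.396594   3.87840138 0.08706577] 5.3 t-dist -0.013656794352409098
time: 5.55
eef_pos: [0.5895, 0.0939, 0.0756]
tool_rot: [3.141, -0.0, 1.957]
force: [1.4, 4.7, -0.5]
gripper_width: 0.004
r 0.0415 ang 41.3 lugdir 22.2 Ftan 3.80 Frad -3.09 Mz [ 0.97513844 -0.15770648  0.00736446] [ 1.43283045  4.68259482 -0.51394423] 5.55 t-dist -0.01364501391793455
```

```bash
for i in 1; do python3 -m pendant '{"claw":[0,0,0],"xyz":[[0.047,-0.054,0],[0,0,0],[0,0,0]],"turn":[[0,0,-0.0175],[0,0,0],[0,0,0]]}' >/dev/null;python3 q.py
python3 -m pendant '{"claw":[0,0,0],"xyz":[[0.023,-0.027,0],[0,0,0],[0,0,0]],"turn":[[0,0,-0.009],[0,0,0],[0,0,0]]}'>/dev/null;python3 q.py
python3 -m pendant '{"claw":[0,0,0],"xyz":[[0.023,-0.027,0],[0,0,0],[0,0,0]],"turn":[[0,0,-0.009],[0,0,0],[0,0,0]]}'>/dev/null;python3 q.py; done
```

```text
r 0.0416 ang 40.4 lugdir 21.1 Ftan 2.95 Frad -2.67 Mz [ 0.93123088 -0.17022853 -0.02195793] [1.42390125 3.71041659 1.30443637] 5.8 t-dist -0.013693968999173278
r 0.0416 ang 39.9 lugdir 20.6 Ftan 4.81 Frad -2.40 Mz [ 1.04033642 -0.21095132  0.01554845] [0.55096728 5.34432156 0.46859202] 6.05 t-dist -0.013721768289700065
r 0.0416 ang 39.6 lugdir 20.1 Ftan 5.26 Frad -2.55 Mz [ 1.01444947 -0.18597262 -0.00644235] [0.58398146 5.81533199 1.44970315] 6.3 t-dist -0.013908184463097495
```

```bash
cat >> q.py <<'E'
tau=-(-q[0]*f[1]+q[1]*f[0])*-1
tau=-(q[0]*-f[1]-q[1]*-f[0]); print('   clockwise torque %.3f  block N ~%.1f'%(tau,(tau-.12)/.042))
E
python3 q.py | tail -1
python3 -m pendant '{"claw":[0,0,0],"xyz":[[0.023,-0.027,0],[0,0,0],[0,0,0]],"turn":[[0,0,-0.009],[0,0,0],[0,0,0]]}'>/dev/null;python3 q.py
python3 -m pendant '{"claw":[0,0,0],"xyz":[[0.023,-0.028,0],[0,0,0],[0,0,0]],"turn":[[0,0,0],[0,0,0],[0,0,0]]}'>/dev/null;python3 q.py
```

```text
clockwise torque 0.171  block N ~1.2
r 0.0417 ang 39.5 lugdir 19.6 Ftan 4.33 Frad -2.70 Mz [ 1.12932395 -0.09070646  0.05789436] [ 1.08782097  4.98712591 -0.68060311] 6.55 t-dist -0.014160820265953578
   clockwise torque 0.132  block N ~0.3
r 0.0417 ang 39.4 lugdir 19.6 Ftan 5.95 Frad -1.87 Mz [ 1.1847101  -0.03479201  0.03264937] [-0.23354096  6.23302673  0.17905127] 6.8 t-dist -0.014083963530167743
   clockwise torque 0.207  block N ~2.1
```

```bash
python3 -m pendant '{"claw":[0,0,0],"xyz":[[0.025,-0.035,0],[0,0,0],[0,0,0]],"turn":[[0,0,0],[0,0,0],[0,0,0]]}'>/dev/null;python3 q.py|head -1
python3 -m pendant '{"claw":[0,0,0],"xyz":[[0.02,-0.04,0],[0,0,0],[0,0,0]],"turn":[[0,0,0],[0,0,0],[0,0,0]]}'>/dev/null;python3 q.py|head -1
```

```text
r 0.0416 ang 39.3 lugdir 19.6 Ftan 6.21 Frad -1.20 Mz [1.31479175 0.05966369 0.00731054] [-0.95580394  6.25251557  0.70560587] 7.05 t-dist -0.013986218908238772
r 0.0416 ang 39.2 lugdir 19.6 Ftan 6.89 Frad -1.99 Mz [1.46661519 0.11130147 0.07019575] [-0.4429086   7.16036571  1.02396235] 7.3 t-dist -0.013937147784301482
```

```bash
python3 -m pendant '{"claw":[0,0,0],"xyz":[[0.02,-0.055,0],[0,0,0],[0,0,0]],"turn":[[0,0,0],[0,0,0],[0,0,0]]}'>/dev/null;python3 q.py|head -1
python3 -m pendant '{"claw":[0,0,0],"xyz":[[0.02,-0.055,0],[0,0,0],[0,0,0]],"turn":[[0,0,0],[0,0,0],[0,0,0]]}'>/dev/null;python3 q.py|head -1
```

```text
r 0.0416 ang 39.0 lugdir 19.6 Ftan 8.40 Frad -2.35 Mz [1.58901778 0.16025167 0.0507607 ] [-0.61047143  8.7009007   1.53987631] 7.55 t-dist -0.013795055122898268
r 0.0416 ang 38.9 lugdir 19.7 Ftan 8.95 Frad -2.36 Mz [1.79823382 0.24189389 0.00499121] [-0.79239159  9.22082554  1.2901147 ] 7.8 t-dist -0.013713540643226246
```

```bash
python3 -m pendant '{"claw":[0,0,0],"xyz":[[0.02,-0.06,0],[0,0,0],[0,0,0]],"turn":[[0,0,0],[0,0,0],[0,0,0]]}'>/dev/null;python3 q.py|head -1
python3 -m pendant '{"claw":[0,0,0,0],"xyz":[[0.02,-0.06,0],[0,0,0],[0,0,0],[0,0,0]],"turn":[[0,0,0],[0,0,0],[0,0,0],[0,0,0]]}'>/dev/null;python3 q.py|head -1
```

```text
r 0.0416 ang 38.8 lugdir 19.7 Ftan 10.14 Frad -2.05 Mz [1.969024   0.32090044 0.05967186] [-1.48363016 10.24273525  2.1251602 ] 8.05 t-dist -0.01361495037649866
r 0.0416 ang 38.7 lugdir 19.7 Ftan 10.93 Frad -2.01 Mz [ 2.11705218  0.37581231 -0.03127162] [-1.78402544 10.9672864   1.60251782] 8.3833 t-dist -0.01350804288538587
```

Tangential force is about 11 N, so roughly 7 N on the block, and the finger hardly moves for each commanded step: the stop is hard home. I back off along the tangent, rise and look.

```bash
python3 -m pendant '{"claw":[0,0,0,0,0,0,0,0,0],"xyz":[[-0.1,0.28,0],[-0.1,0.28,0],[-0.1,0.28,0],[-0.1,0.28,0],[-0.1,0.28,0],[0,0,1],[0,0,3],[0,0,3],[0,0,0]],"turn":[[0,0,0],[0,0,0],[0,0,0],[0,0,0],[0,0,0],[0,0,0],[0,0,0],[0,0,0],[0,0,0]]}'; python3 q.py
python3 - <<'E'
from h import *
d=snap('side','s4');e=snap('scene','sc4')
g=lambda f,x,y:cv2.resize(f[y:y+100,x:x+130],(400,308),interpolation=cv2.INTER_CUBIC)
I=lambda f:cv2.imread(f'pics/{f}.png')
cv2.imwrite('pics/c4.png',np.vstack([np.hstack([g(I('scene0'),225,180),g(I('side0'),295,200)]),np.hstack([g(I('sc4'),225,180),g(I('s4'),295,200)])])[:600])
E
```

```text
time: 9.13
eef_pos: [0.5907, 0.103, 0.1538]
tool_rot: [3.129, 0.004, 1.913]
force: [0.4, -0.4, 0.9]
gripper_width: 0.004
r 0.0488 ang 48.4 lugdir 19.6 Ftan -0.50 Frad -0.23 Mz [ 0.00703838 -0.12363094 -0.0338197 ] [ 0.38971144 -0.39694804  0.92307257] 9.1333 t-dist -0.023524042521220426
   clockwise torque -0.027  block N ~-3.5
```

View pics/c4.png

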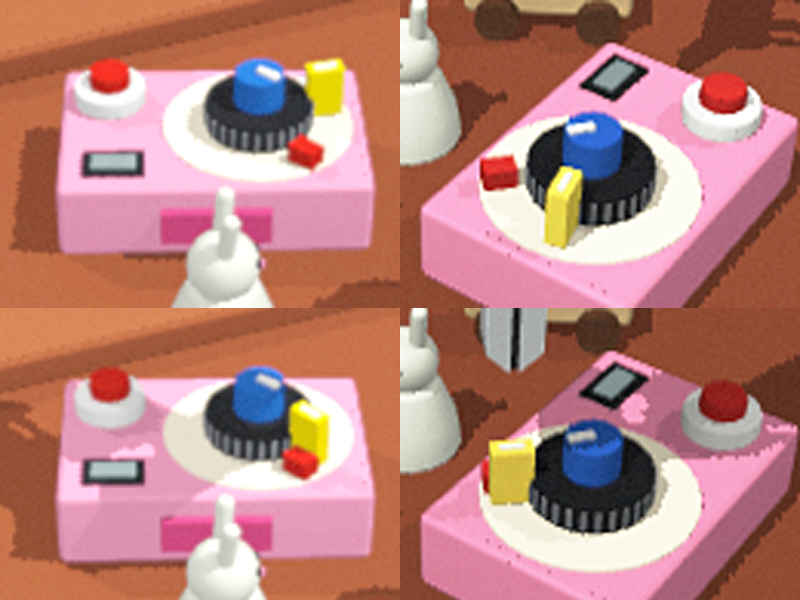

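The lower row shows the lug at (310,430)/(510,470), pressed against the red block. The blue dial's pointer is unchanged and the shutter button is up. On to the shutter.

```bash
python3 -m pendant '{"claw":[0,0,0,0,0,0,0,0,0,0,0,0],"xyz":[[-1.08,-1.29,-0.3],[-1.08,-1.29,-0.3],[-1.08,-1.29,-0.3],[-1.08,-1.29,-0.3],[-1.08,-1.29,-0.3],[-1.08,-1.29,-0.3],[-1.08,-1.29,-0.3],[-1.08,-1.29,-0.3],[0,0,-2],[0,0,-2],[0,0,-0.7],[0,0,0]],"turn":[[0,0,0],[0,0,0],[0,0,0],[0,0,0],[0,0,0],[0,0,0],[0,0,0],[0,0,0],[0,0,0],[0,0,0],[0,0,0],[0,0,0]]}'
python3 - <<'E'
from h import *
d=snap('side','s5')
cv2.imwrite('pics/s5c.png',cv2.resize(d['img'][170:290,320:480],(640,480))[:,:,::-1])
E
```

```text
time: 10.23
eef_pos: [0.4981, -0.0005, 0.0719]
tool_rot: [-3.135, -0.002, 1.913]
force: [-3.1, -0.9, 3.2]
gripper_width: 0.002
```

View pics/s5c.png

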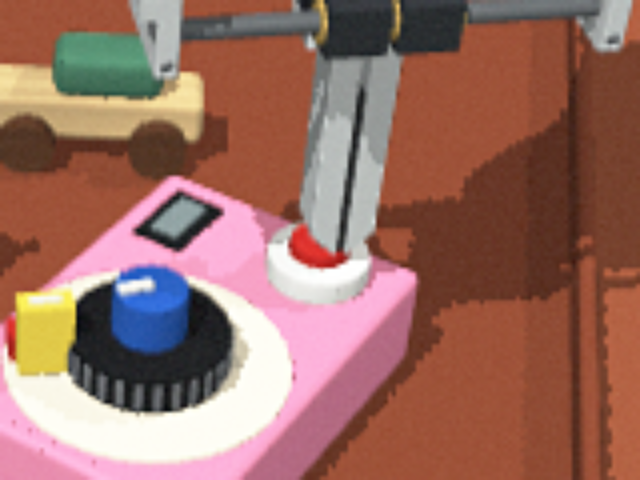

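The fingertips already touch the button, about 6 mm off centre in x. I raise, recentre and press.

```bash
python3 -m pendant '{"claw":[0,0,0,0,0,0],"xyz":[[0,0,0.6],[0,0,0.6],[0.35,0,0],[0.25,0.1,0],[0,0,0],[0,0,0]],"turn":[[0,0,0],[0,0,0],[0,0,0],[0,0,0],[0,0,0],[0,0,0]]}'
python3 -m pendant '{"claw":[0,0,0,0,0],"xyz":[[0,0,-0.3],[0,0,-0.3],[0,0,-0.3],[0,0,-0.2],[0,0,0]],"turn":[[0,0,0],[0,0,0],[0,0,0],[0,0,0],[0,0,0]]}'
```

```text
time: 10.78
eef_pos: [0.5067, 0.001, 0.0866]
tool_rot: [3.141, 0.0, 1.913]
force: [0.0, 0.2, -0.3]
gripper_width: 0.006
time: 11.2
eef_pos: [0.506, 0.0009, 0.0749]
tool_rot: [-3.141, -0.001, 1.913]
force: [-0.8, -0.5, 1.8]
gripper_width: 0.006
```

```bash
python3 -m pendant '{"claw":[0,0,0,0,0],"xyz":[[0,0,-0.15],[0,0,-0.15],[0,0,-0.15],[0,0,0],[0,0,0]],"turn":[[0,0,0],[0,0,0],[0,0,0],[0,0,0],[0,0,0]]}'
python3 -m pendant '{"claw":[0,0,0,0],"xyz":[[0,0,-0.15],[0,0,-0.15],[0,0,0],[0,0,0]],"turn":[[0,0,0],[0,0,0],[0,0,0],[0,0,0]]}'
python3 -m pendant '{"claw":[0,0,0],"xyz":[[0,0,-0.15],[0,0,0],[0,0,0]],"turn":[[0,0,0],[0,0,0],[0,0,0]]}'
```

```text
time: 11.62
eef_pos: [0.5063, 0.0009, 0.0713]
tool_rot: [-3.141, -0.0, 1.913]
force: [-2.2, 0.5, 3.5]
gripper_width: 0.005
time: 11.95
eef_pos: [0.5066, 0.0008, 0.0692]
tool_rot: [3.141, 0.0, 1.913]
force: [-3.9, 0.5, 8.9]
gripper_width: 0.004
time: 12.2
eef_pos: [0.5066, 0.0009, 0.0691]
tool_rot: [3.141, 0.001, 1.913]
force: [-7.5, 0.3, 14.8]
gripper_width: 0.005
```

The button is at its hard end: z holds at 0.069 while the force rises from 9 to 15 N. I release and move clear.

```bash
python3 -m pendant '{"claw":[0,0,0,0,0,0,0,0,0,0,0],"xyz":[[0,0,0.3],[0,0,0.4],[0,0,0.6],[0,0,1],[0,0,2],[0,0,3],[-1,-1,3],[-2,-2,2],[-2,-2,0],[0,0,0],[0,0,0]],"turn":[[0,0,0],[0,0,0],[0,0,0],[0,0,0],[0,0,0],[0,0,0],[0,0,0],[0,0,0],[0,0,0],[0,0,0],[0,0,0]]}'
python3 - <<'E'
from h import *
d=snap('side','s6');e=snap('scene','sc6')
g=lambda f,x,y:cv2.resize(f[y:y+100,x:x+130],(400,308),interpolation=cv2.INTER_CUBIC)
I=lambda f:cv2.imread(f'pics/{f}.png')
cv2.imwrite('pics/c6.png',np.vstack([np.hstack([g(I('sc6'),225,180),g(I('s6'),295,200)]),np.hstack([I('sc6')[180:330,160:430][:,:],I('s6')[180:330,190:460]])[:, :].copy() if 0 else np.hstack([cv2.resize(I('sc6')[180:320,160:430],(400,290)),cv2.resize(I('s6')[170:310,190:460],(400,290))])]))
a=np.load('pics/side0.npz');print('shutter z',P(a,400,230),P(d,400,230))
E
```

```text
time: 13.12
eef_pos: [0.4565, -0.0498, 0.1902]
tool_rot: [3.14, 0.001, 1.911]
force: [0.4, 0.7, 0.1]
gripper_width: 0.004
shutter z [0.50232895 0.00844167 0.07474647] [0.50232761 0.00857528 0.0748463 ]
```

View pics/c6.png

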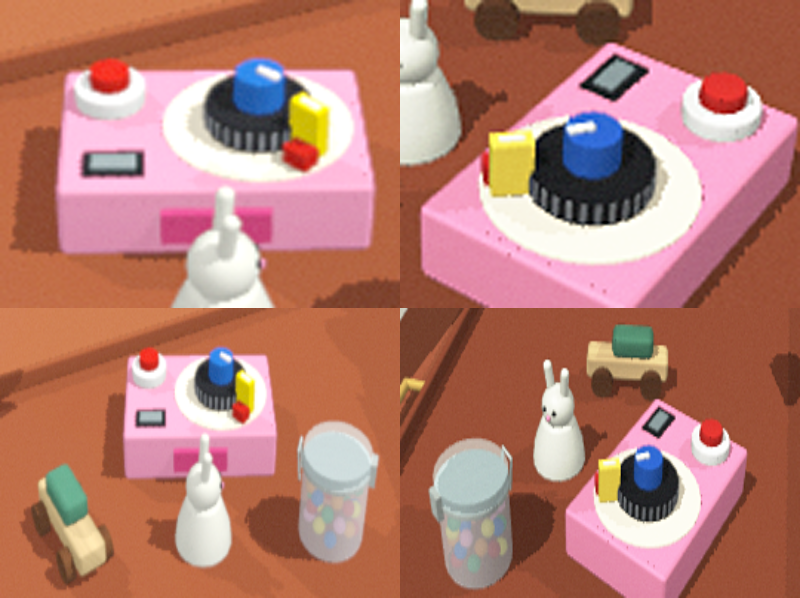

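The lug is on the block at (310,125)/(512,163), and the block has moved back about 3 mm. The dial pointer is as set, the button is up again, and the toys have not moved. I hand in.

```bash
python3 -c "
from bench import ctrl
print(ctrl.sign_off())"
```

```text
the job is handed in; nothing more can be done
None
```

The job is handed in at about 13 s of robot time, with the ring home, the shutter pressed and released, and the arm clear. The hand-in reports no verdict.

- **Ring:** I pushed the yellow lug clockwise with the shut fingers onto the stop block. It took about 11 N at the lug, which I estimate puts about 7 N on the block. By then the finger moved less than 0.1 mm for each 0.6 mm commanded. The last pictures show the lug still on the block, with the block pushed back about 3 mm by eye. The pip angle was not measured directly.
- **Shutter:** My first touch was about 6 mm off centre and pressed the button only part way, so I lifted and recentred. I then pressed until the height stopped falling at z 0.069 while the force rose to about 15 N. That last press also showed a 7.5 N sideways reading at the tool, which I did not look into. After release, the button top measured 74.8 mm, against 74.7 mm before.
- **Left alone:** In the last pictures the dial pointer, bell, car and jar look the same as at the start, and the tool forces read under 1 N.

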